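# Drive the spent core out of the reel hub

## Robot

A 6-joint arm with a two-finger parallel gripper is mounted at the origin on a cart in front of the work surface, level with it; the furniture and walls round the work are solid. World frame = base frame: x ahead of the robot, y to its left, z up, the work surface at z = 0. Lengths are in m, angles in degrees, forces in N, time in s.
With the tool pointing down it reaches from about 0.25 to 0.725 m from the base axis. Payload 9.7 kg.
Tool frame: the origin (TCP) lies between the finger pads; the fingertips stand 22 mm ahead of it and the grasp point (between the pads) lies 3 mm ahead of it; z points along the fingers, y is the line along which they close (so a half turn about z gives the same grasp; the last joint's range is limited). The gripper opens to 85 mm and grips with 20 to 120 N. Pads are 22 mm wide; open, the fingers measure 114 mm over their backs; the gripper's body (76 mm by 85 mm) begins 54 mm behind the grasp point. The pads swing forward as they close: fully open they stand 13 mm farther back than shut.
Start: joints at [-74.542, 4.979, 10.078, 95.1, 0, 90], TCP at [0.147, -0.53, 0.253] pointing down, gripper open.
Joint ranges: [-179.16, 179.16], [-48.56, 103.87], [-65.8, 70.77], [-126.05, 130.52], [-82.76, 87.17], [-180, 180]. Speed limits (degrees/s): [127.2, 127.2, 147.25, 180, 180, 180].

## Interface

Orientations are given as [roll, pitch, yaw] about the fixed x, y, z axes, in that order (R = Rz(yaw) Ry(pitch) Rx(roll)).
In Python, from workcell import bot, viewer, finder gives the robot as it stands.
- The arm moves only by the tool move_arm, never from a script. Its arguments are lists of equal length, an entry for each row: "offset": the shift along the tool's x, y, z in cm, a list of three; "twist": the turn, a rotation vector about the tool's x, y, z in rad, a list of three; "grip": the opening, from 0 (shut) to 1 (fully open). In form: {"offset": [[x, y, z], ...], "twist": [[ax, ay, az], ...], "grip": [grip, ...]}. A call has 1 to 5 rows; each row shifts and turns the commanded pose from where the row before left it, along the tool's axes as they then stand; what a row does not reach is not made up. A row lasts 1/10 s, in which the tool goes at most 50 mm and 8.59 degrees, less where a joint would pass 70% of its speed; a pose out of reach is approached as far as the arm can. A call is refused whole if a number of a shift passes 5 or a number of a turn 0.15, either way. A call with a gripper value outside its range is refused whole. The fingers move at their own pace and stop on an object; "force" is the grip in N (left out, the last holds). Time passes only in rows, so rows that do not move let the fingers close. It gives the time, the measured TCP pose, the force, the opening and the grip force at its end, in the units of the state.
- bot.get_obs(): the state, without advancing time (a new reading comes with each control period).
- viewer.camera(name): name is "side" or "top"; returns a dict with "color" (384x512x3 uint8, red, green, blue), "depth" (384x512 float32, m along the optical axis (not along the pixel's ray), 0 where there is no reading), "vfov" (degrees; the focal length in pixels is half the picture's height over the tangent of half this angle, whatever the lens; pixels are square), "cx", "cy" (the principal point, pixels), "position" and "attitude" of the camera in the world. Camera axes: x right, y down, z forward; pixel columns grow to the right and rows downward; lengths in m; the calibration is good to about 2 mm. A picture is of the moment at which its call begins.
- bot.job_done(): hands the job in; it is judged then, once.
Trained networks look in a picture, given as the dict that the camera call returned (one of the last four; its "shot" number tells which), for a name from the list of things; names that differ only in an ending like _2 or _b are one class to them, and where a whole thing is asked for, a point or a joint stands for the part that bears it (a point fixed in the world has none). Each returns a list of dicts, best first, with "p" (0 to 1); they miss things now and then, are a little off and sometimes report something else, mostly with a low value. They report only what shows in the picture. A call takes as long as a camera call. They do not tell look-alikes from the thing itself.
- finder.boxes_of(picture, thing): "position" ([column, row] in pixels, amid what is visible of it).
- finder.pinpoint(picture, thing): "position" ([column, row] in pixels: a listed point, or the origin of a listed thing).
The state is a dict: "time": time; "q": joint angles; "qd": joint speeds; "joint_efforts": joint torques, N m; "ee_pos": TCP position; "tcp_rot": TCP orientation; "wrist_force": force on the tool from outside, world axes, zero at the start; "torque": the same for the moment, N m; "opening": finger opening in m; "grasp_force": force on a finger pad.
Only numpy, scipy, OpenCV 4.12 (cv2) and the standard library are available. Lean on these libraries where they do the work, as an engineer would, in place of code of your own. Each camera call takes 0.05 s, during which the arm holds its last target. There are 200 camera calls.

## Task

Take the blue-handled ejector rod from its holder and dip its tip into the cup so that it touches the yellow wax cake. Then push the rod straight down through the bore of the grey reel hub until the jammed orange core is driven out and drops into the tray beneath, and hang the rod back in its holder. Do not knock over the wax cup or the white-capped brown bottle behind it, and leave the core in the tray.

Things in the scene. Friction and masses are not known exactly. Their poses are not given: they have to be found in the camera images.
- rod: Ejector rod, 140 mm long, 150 g, standing upright in its holder. Origin at the centre of its tip (lower end), z up along the rod. Steel shaft 16 mm in diameter from z = 0 to 85 mm, tip tapering to 10 mm over the last 5 mm; steel collar 36 mm in diameter from z = 85 to 90 mm; blue square handle 26 x 26 mm (faces along x and y) from z = 90 to 140 mm.
- rod_grip (a point): Point on the rod's axis in the middle of the blue handle, 116 mm above the tip, 26 mm above the collar's top.
- holder: Fixed blue rod holder with a dark base 80 x 70 mm; its top plate (70 x 60 mm, 10 mm thick) is 98 mm above the worktop and carries the rod by its collar. Origin on the worktop below the hole; the post stands 37 mm behind, at +x of its own frame, lower than the top plate's upper face.
- holder_hole (a point): Centre of the holder's hole at the upper face of its top plate, 98 mm above the worktop; through hole, 24 mm in diameter. A rod hung there has its tip 85 mm lower.
- wax_cup: Loose clear dosing cup, 65 mm across the rim, 45 mm high, mouth about 58 mm inside, holding a flat yellow hard wax cake 42 mm across. Weighs 110 g in all. Origin at the centre of its underside, z up.
- wax_top (a point): Centre of the upper face of the wax cake, 15 mm above the underside of the cup.
- stand: Fixed stand: dark base plate, grey rear column (at +x of its own frame) carrying a round grey reel hub 64 mm in diameter with an aluminium cap 72 mm in diameter. Hub underside 108 mm, cap top 172 mm above the worktop; nothing on it is higher. Origin on the worktop straight below the bore. The tray is fixed to its base under the hub.
- bore_mouth (a point): Centre of the bore at the cap's top, 172 mm above the worktop. The bore is 24 mm wide through the 12 mm cap, 39 mm below it, open at the bottom. The core's top is 14 mm below this point. Three sprung pads near the bottom hold the core: it slides only under about 6 to 14 N and falls free once the rod's tip is about 57 mm below this point. The rod's collar meets the cap with the tip 85 mm below.
- tray_floor (a point): Centre of the floor of the open white tapered tray under the hub, straight below the bore, about 14 mm above the worktop. Tray 103 mm (x) by 154 mm (y) at the rim, about 70 x 100 mm at the floor; rim 50 mm above the worktop. Axes as the stand's.
- core: Loose orange plastic core, a cylinder 36 mm in diameter and 60 mm long, 60 g, upright in the hub at the start with its lowest 10 mm showing below the hub. Origin at the centre of its lower end face.
- core_center (a point): Middle of the core.
- tablet_bottle_1: Brown tablet bottle with a white cap, 57 mm in diameter, 95 mm high, standing loose behind the cup and the holder. Origin at the centre of its underside, z up.
Things that resemble listed ones, but are neither listed nor needed, are in the scene too. Leave any pink look-alike of the rod alone.

How it is judged (in metres and radians):
On the way, in this order (a step that is already met when the one before it is completed fails the run):
1. the rod's tip touches the wax cake in the cup (z of rod in the frame of wax_top below 0.005 m and horizontal distance between rod and wax_top below 0.022 m and contact force between rod and wax_cup above 0.2 N), for 0.05 s.
2. the rod is down through the bore and the core has dropped out below the hub (z of rod in the frame of bore_mouth below -0.045 m and horizontal distance between rod and bore_mouth below 0.012 m and height (world z) of core_center below 0.07 m), for 0.02 s.
At the end, for the whole second after the job is handed in: The core rests in the tray (its middle over the tray, below 70 mm), the rod hangs upright (within 0.12 rad) in the holder (tip within 22 mm of the worktop point below the hole), and the wax cup and brown bottle stand upright (within 0.2 rad) on the worktop (x of core_center in the frame of tray_floor between -0.05 and 0.05 m and y of core_center in the frame of tray_floor between -0.075 and 0.075 m and height (world z) of core_center below 0.07 m and linear speed of core below 0.05 m/s and distance between rod and holder below 0.022 m and angle between rod's own z axis and vertical below 0.12 rad and linear speed of rod below 0.03 m/s and angle between each of wax_cup, tablet_bottle_1's own z axis and vertical below 0.2 rad and height (world z) of wax_cup below 0.01 m); the robot touches nothing.
It fails at once if the wax cup is knocked over (angle between wax_cup's own z axis and vertical above 0.6 rad).
It fails at once if the brown bottle is knocked over (angle between tablet_bottle_1's own z axis and vertical above 0.6 rad).
It also fails if it takes over 58 s, if anything falls off the work surface, if the arm or the gripper's body presses on something with over 40 N, if the wrist force passes 120 N, or if a joint passes its speed limit or range.

## Working session

There is one attempt and no reset: what is moved stays moved. The work goes in short steps, Python scripts to look and compute and a tool call to move; the robot and the scene stay as the last step left them, time stands still between calls to the robot, and variables do not carry over. Pictures are saved under pics/ and viewed, at most 10 in all, crops included, and the job is handed in when it is done.

Besides the shell and the picture viewer there is one more tool, called after "Emit:" as name(argument=value, ...) on one line, values as JSON. move_arm: Moves the arm, as the interface text tells. Its arguments: {"type":"object","properties":{"offset":{"type":"array","items":{"type":"array","items":{"type":"number"}}},"twist":{"type":"array","items":{"type":"array","items":{"type":"number"}}},"grip":{"type":"array","items":{"type":"number"}},"force":{"type":"number"}},"required":["offset","twist","grip"]}

```bash
mkdir -p pics
cat > h.py <<'E'
import numpy as np, cv2
from scipy.spatial.transform import Rotation as R
from workcell import bot, viewer, finder
def rot(p):
    a=np.array(p['attitude'],float)
    return a if a.shape==(3,3) else R.from_euler('xyz',a,degrees=True).as_matrix()
def foc(p): return p['color'].shape[0]/2/np.tan(np.radians(p['vfov'])/2)
def ray(p,uv):
    d=np.array([(uv[0]-p['cx'])/foc(p),(uv[1]-p['cy'])/foc(p),1.]); return rot(p)@d
def at_z(p,uv,z):
    d=ray(p,uv); o=np.array(p['position']); return o+d*(z-o[2])/d[2]
def at_depth(p,uv):
    return np.array(p['position'])+ray(p,uv)*p['depth'][int(round(uv[1])),int(round(uv[0]))]
def proj(p,X):
    c=rot(p).T@(np.array(X)-p['position']); return foc(p)*c[:2]/c[2]+[p['cx'],p['cy']]
def cloud(p):
    v,u=np.mgrid[:384,:512]; d=np.stack([(u-p['cx'])/foc(p),(v-p['cy'])/foc(p),np.ones_like(u)],-1)*p['depth'][...,None]
    return d@rot(p).T+np.array(p['position'])
def save(p,n): cv2.imwrite('pics/'+n,p['color'][...,::-1])
E
python3 - <<'E'
from h import *
np.set_printoptions(precision=4,suppress=True)
print(bot.get_obs())
ims=[]
for n in ('side','top'):
    p=viewer.camera(n); ims.append(p['color'][...,::-1]); print(n,p['position'],p['attitude'],p['vfov'],p['cx'],p['cy'])
    for t,z in (('rod_grip',.129),('holder_hole',.098),('wax_top',.015),('bore_mouth',.172),('tray_floor',.014),('tablet_bottle_1',0),('core',.098),('wax_cup',0),('stand',0),('holder',0)):
        print(t,[(round(d['p'],2),np.round(d['position']),at_z(p,d['position'],z)) for d in finder.pinpoint(p,t)[:3]])
cv2.imwrite('pics/side0.png',ims[0]);cv2.imwrite('pics/top0.png',ims[1])
E
```

```text
{'time': 0.0, 'q': array([-74.543 ,   5.0119,  10.0329,  95.101 ,  -0.0001,  90.0006]), 'qd': array([ 0.0261, -0.0427,  0.0107, -0.1014,  0.0665, -0.032 ]), 'joint_efforts': array([ -0.0011, -52.0389,  46.4802,   0.0162,   0.    ,   0.    ]), 'ee_pos': array([ 0.1465, -0.5299,  0.2526]), 'tcp_rot': array([-179.92  ,    0.0001,   15.4564]), 'wrist_force': array([0.2251, 0.1411, 0.0249]), 'torque': array([ 0.0027, -0.0002,  0.0282]), 'grasp_force': 0.0, 'opening': 0.08545565085207592}
side [ 0.4708 -1.0878  0.6716] [-117.3383   -0.7851   -2.4003] 45.14938647487245 255.29507578897974 184.20437583371037
rod_grip [(0.93, array([203., 261.]), array([ 0.4074, -0.3602,  0.129 ])), (0.89, array([236., 203.]), array([ 0.4717, -0.1351,  0.129 ])), (0.24, array([262., 167.]), array([0.5455, 0.0629, 0.129 ]))]
holder_hole [(0.59, array([238., 212.]), array([ 0.4767, -0.1229,  0.098 ]))]
wax_top [(0.88, array([257., 305.]), array([ 0.5138, -0.3596,  0.015 ])), (0.54, array([308., 296.]), array([ 0.6233, -0.335 ,  0.015 ]))]
bore_mouth [(0.92, array([267., 125.]), array([0.5713, 0.2781, 0.172 ]))]

[... 860 characters left out ...]
53, array([371., 211.]), array([ 0.5034, -0.3528,  0.015 ]))]
bore_mouth [(0.73, array([139., 186.]), array([0.5641, 0.2941, 0.172 ]))]
tray_floor [(0.84, array([162., 194.]), array([0.5661, 0.2769, 0.014 ])), (0.5, array([141., 188.]), array([0.587 , 0.3416, 0.014 ]))]
tablet_bottle_1 [(0.82, array([358., 172.]), array([ 0.6263, -0.3243,  0.    ]))]
core [(0.5, array([303., 224.]), array([ 0.4631, -0.1376,  0.098 ])), (0.47, array([149., 190.]), array([0.566 , 0.2917, 0.098 ]))]
wax_cup [(0.91, array([370., 207.]), array([ 0.5151, -0.3548,  0.    ]))]
stand [(0.71, array([158., 194.]), array([0.5693, 0.2921, 0.    ]))]
holder [(0.56, array([299., 226.]), array([ 0.4634, -0.1361,  0.    ]))]
```

```bash
python3 -c "
import cv2
cv2.imwrite('pics/b.png',cv2.vconcat([cv2.resize(cv2.imread('pics/side0.png'),(400,300)),cv2.resize(cv2.imread('pics/top0.png'),(400,300))]))"
```

```text
(no output)
```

View pics/side0.png

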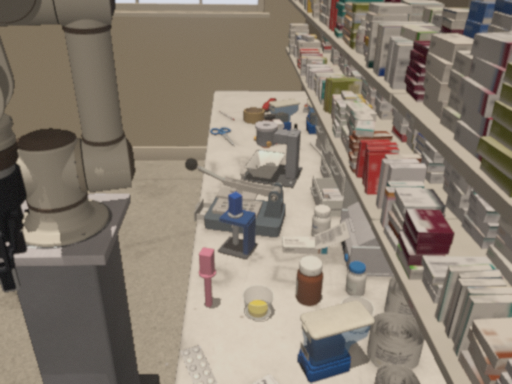

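View pics/top0.png

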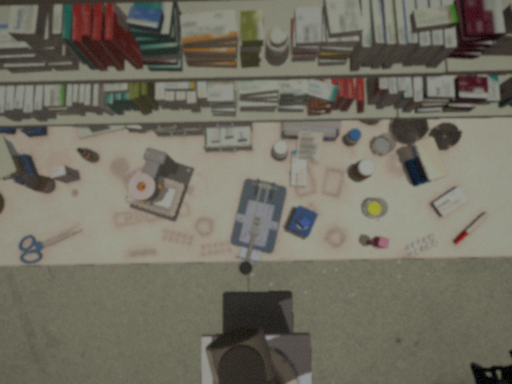

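Side view: the blue rod is at (236,203) in the blue holder, and the pink look-alike at (206,262). The cup is at (257,305), the brown bottle at (309,281) and the hub at about (267,130). Top view: blue rod at (302,223), pink at (380,241), cup at (373,207), bottle at (362,170), hub at (142,187). A press with a lever stands between the holder and the hub. The candidates for the rod are blue (236,203) and pink (206,262), and I choose blue.

Run:
```python
from h import *
np.set_printoptions(precision=4,suppress=True)
P={n:viewer.camera(n) for n in ('top','side')}
for n,p in P.items():
    C=cloud(p); ok=p['depth']>0
    def sel(c,r,z0,z1): 
        m=ok&(np.hypot(C[...,0]-c[0],C[...,1]-c[1])<r)&(C[...,2]>z0)&(C[...,2]<z1); return C[m],m
    for nm,c,r,z0,z1 in (('handle',(.465,-.132),.05,.142,.17),('plate',(.465,-.135),.07,.085,.108),('cap',(.567,.287),.06,.160,.185),('bottlecap',(.626,-.324),.05,.08,.11),('cuprim',(.514,-.357),.05,.035,.055),('wax',(.514,-.357),.03,.008,.025)):
        X,m=sel(c,r,z0,z1)
        if len(X)<4: print(n,nm,len(X)); continue
        rc=cv2.minAreaRect((X[:,:2]*1000).astype(np.float32))
        print(n,nm,len(X),'mean',X.mean(0),'medz',np.median(X[:,2]),'rect',np.round(rc[0],1),np.round(rc[1],1),round(rc[2],1))
    # height map along the way
    for a in ((.3,.6,-.1,.25),(.3,.62,-.45,-.1)):
        m=ok&(C[...,0]>a[0])&(C[...,0]<a[1])&(C[...,1]>a[2])&(C[...,1]<a[3])&(C[...,2]>.02)&(C[...,2]<.6)
        X=C[m]; k=np.argsort(-X[:,2])[:200:40]; print(n,'highest',X[k])
    m=ok&(C[...,2]>.1)&(C[...,2]<.6)&(C[...,0]>.45)&(abs(C[...,1])<.5); print('shelf min x by z',[(z,round(np.percentile(C[m&(abs(C[...,2]-z)<.03)][:,0],1),3)) for z in (.25,.35,.45,.55) if (m&(abs(C[...,2]-z)<.03)).sum()>20])
a=cv2.resize(P['side']['color'][170:330,180:340,::-1],(400,400),interpolation=3)
b=cv2.resize(P['top']['color'][140:280,230:370,::-1],(400,400),interpolation=3)
cv2.imwrite('pics/c1.png',cv2.hconcat([a,b]))
```

```text
top handle 100 mean [ 0.4674 -0.1354  0.1509] medz 0.15102055889785249 rect [ 467.7 -135.7] [25.4 26.2] 36.7
top plate 458 mean [ 0.4743 -0.1373  0.0968] medz 0.0966746017058756 rect [ 476.3 -122.6] [93.7 82.4] 66.4
top cap 552 mean [0.5661 0.2868 0.1704] medz 0.17064756194873837 rect [565.8 287.5] [68.9 71.4] 1.5
top bottlecap 239 mean [ 0.6213 -0.3218  0.0923] medz 0.09277884300933126 rect [ 621.9 -322.6] [47.5 45.7] 40.7
top cuprim 89 mean [ 0.5136 -0.3699  0.042 ] medz 0.04250131278027269 rect [ 512.8 -362.7] [61.9 62. ] 0.5
top wax 186 mean [ 0.5144 -0.3614  0.014 ] medz 0.01348515072762202 rect [ 514.7 -359.4] [47.1 54.4] 67.7
top highest [[0.3516 0.0188 0.178 ]
 [0.3538 0.0265 0.1719]
 [0.3659 0.0215 0.1682]
 [0.3383 0.0195 0.1644]
 [0.375  0.0092 0.149 ]]
top highest [[ 0.4596 -0.1378  0.1554]
 [ 0.46   -0.1332  0.1513]
 [ 0.4733 -0.1234  0.1496]
 [ 0.4226 -0.3455  0.1395]
 [ 0.4199 -0.3486  0.1378]]
shelf min x by z [(0.25, np.float64(0.72)), (0.35, np.float64(0.725)), (0.45, np.float64(0.719)), (0.55, np.float64(0.728))]
side handle 105 mean [ 0.4701 -0.1404  0.1493] medz 0
[... 304 characters left out ...]
294  0.0912] medz 0.09280193846966367 rect [ 624.3 -325.1] [46.8 47.7] 21.3
side cuprim 248 mean [ 0.5151 -0.3588  0.0404] medz 0.040855792085394194 rect [ 515.  -362.9] [63.7 64. ] 28.7
side wax 248 mean [ 0.5151 -0.3454  0.0162] medz 0.0150042388433283 rect [ 511.5 -357.3] [55.5 45. ] 55.1
side highest [[0.3589 0.0163 0.1754]
 [0.3426 0.0206 0.1678]
 [0.3665 0.0099 0.1611]
 [0.3637 0.0075 0.1536]
 [0.3974 0.0049 0.1459]]
side highest [[ 0.4748 -0.1468  0.154 ]
 [ 0.4842 -0.1414  0.151 ]
 [ 0.4818 -0.1435  0.1469]
 [ 0.4149 -0.3432  0.14  ]
 [ 0.4242 -0.3352  0.1389]]
shelf min x by z [(0.25, np.float64(0.723)), (0.35, np.float64(0.728)), (0.45, np.float64(0.721)), (0.55, np.float64(0.73))]
```

View pics/c1.png

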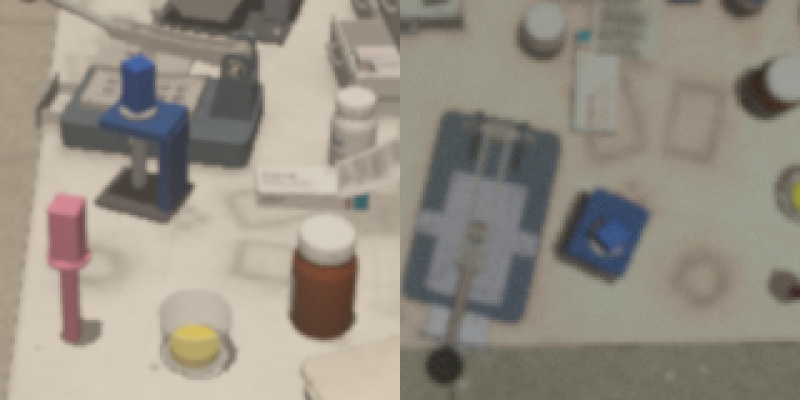

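The crop confirms the blue-handled rod in the blue holder, at left-crop (138,85), i.e. side pixel (235,204). The pink one at crop (68,230) is free-standing. Its handle is near (0.468,-0.136) with a yaw of about 38°. I'll move above it.

Emit:
move_arm(offset=[[0,0,0],[0,0,0],[0,0,0],[3,-0.7,0],[4.2,-0.95,0]], twist=[[0,0,-0.13],[0,0,-0.13],[0,0,-0.13],[0,0,0],[0,0,0]], grip=[1,1,1,1,1])

```text
time: 1.7
ee_pos: [0.193, -0.473, 0.2527]
tcp_rot: [-180.0, -0.0, 37.7]
wrist_force: [1.1, 0.0, 0.6]
opening: 0.0852
grasp_force: 0.0
```

Emit:
move_arm(offset=[[4.2,-0.95,0],[4.2,-0.95,0],[4.2,-0.95,0],[4.2,-0.95,0],[4.2,-0.95,0]], twist=[[0,0,0],[0,0,0],[0,0,0],[0,0,0],[0,0,0]], grip=[1,1,1,1,1])

```text
time: 2.2
ee_pos: [0.3309, -0.3052, 0.2535]
tcp_rot: [180.0, -0.0, 37.8]
wrist_force: [0.2, -0.9, 0.0]
opening: 0.0856
grasp_force: 0.0
```

Emit:
move_arm(offset=[[4.2,-0.95,0],[4.2,-0.95,0],[4.2,-0.95,0],[4.2,-0.95,0],[4.2,-0.95,0]], twist=[[0,0,0],[0,0,0],[0,0,0],[0,0,0],[0,0,0]], grip=[1,1,1,1,1])

```text
time: 2.7
ee_pos: [0.4679, -0.1388, 0.2535]
tcp_rot: [180.0, -0.0, 37.8]
wrist_force: [0.3, -1.5, -0.3]
opening: 0.0853
grasp_force: 0.0
```

```bash
cat >> h.py <<'E'
def delta(T):
    o=bot.get_obs(); M=R.from_euler('xyz',o['tcp_rot'],degrees=True).as_matrix()
    print('t',round(o['time'],2),'tcp',np.round(o['ee_pos'],4),'rot',np.round(o['tcp_rot'],2),'F',np.round(o['wrist_force'],2),'open',round(o['opening'],4),'gf',round(o['grasp_force'],1),'q',np.round(o['q'],0))
    d=M.T@(np.array(T)-o['ee_pos'])*100; print('tool offset cm',np.round(d,2)); return d
E
python3 - <<'E'
from h import *
delta((.468,-.136,.134))
E
```

```text
t 2.7 tcp [ 0.4679 -0.1388  0.2535] rot [ 1.7997e+02 -2.0000e-02  3.7810e+01] F [ 0.31 -1.53 -0.28] open 0.0853 gf 0.0 q [-17.  -4.   2.  95.  -0. 126.]
tool offset cm [ 0.18 -0.22 11.95]
```

Emit:
move_arm(offset=[[0.2,-0.2,2],[0,0,3],[0,0,3],[0,0,2.5],[0,0,1.5]], twist=[[0,0,0],[0,0,0],[0,0,0],[0,0,0],[0,0,0]], grip=[1,1,1,1,1])

```text
time: 3.2
ee_pos: [0.4666, -0.1373, 0.1313]
tcp_rot: [-179.9, 0.1, 37.8]
wrist_force: [0.0, -0.3, -0.4]
opening: 0.0852
grasp_force: 0.0
```

Emit:
move_arm(offset=[[0,0,0],[0,0,0],[0,0,0],[0,0,0],[0,0,0]], twist=[[0,0,0],[0,0,0],[0,0,0],[0,0,0],[0,0,0]], grip=[0.3,0.2,0.1,0,0], force=60)

```text
time: 3.7
ee_pos: [0.4679, -0.1378, 0.1346]
tcp_rot: [179.9, -0.1, 37.8]
wrist_force: [-0.6, 0.1, 6.4]
opening: 0.0256
grasp_force: 59.4
```

Emit:
move_arm(offset=[[0,0,0],[0,0,0],[0,0,0],[0,0,0],[0,0,0]], twist=[[0,0,0],[0,0,0],[0,0,0],[0,0,0],[0,0,0]], grip=[0,0,0,0,0], force=60)

```text
time: 4.2
ee_pos: [0.4679, -0.1378, 0.1346]
tcp_rot: [179.9, -0.1, 37.8]
wrist_force: [-0.6, -0.4, 6.9]
opening: 0.0256
grasp_force: 59.4
```

Emit:
move_arm(offset=[[0,0,-1],[0,0,-2],[0,0,-2.5],[0,0,-3],[0,0,-3]], twist=[[0,0,0],[0,0,0],[0,0,0],[0,0,0],[0,0,0]], grip=[0,0,0,0,0])

```text
time: 4.7
ee_pos: [0.4671, -0.1375, 0.2498]
tcp_rot: [-180.0, 0.0, 37.8]
wrist_force: [1.3, 0.0, -0.6]
opening: 0.0255
grasp_force: 59.0
```

Run:
```python
from h import *
d=delta((.514,-.361,.245))
p=viewer.camera('side')
for t in ('rod','rod_grip','holder_hole'):
    print(t,[(round(x['p'],2),np.round(x['position'],1)) for x in finder.pinpoint(p,t)[:3]])
o=bot.get_obs()['ee_pos']
print('expected tip',proj(p,o-[0,0,.1216]),'grip',proj(p,o-[0,0,.006]))
cv2.imwrite('pics/lift.png',cv2.resize(p['color'][120:290,160:330,::-1],(600,600),interpolation=3))
```

```text
t 4.7 tcp [ 0.4671 -0.1375  0.2498] rot [-1.7999e+02  1.0000e-02  3.7800e+01] F [ 1.35  0.03 -0.63] open 0.0255 gf 59.0 q [-16.  -4.   1.  95.   0. 126.]
tool offset cm [-9.99 20.53  0.48]
rod [(0.76, array([236. , 200.1])), (0.29, array([265.1, 172.7]))]
rod_grip [(0.97, array([205.4, 262.5])), (0.9, array([233.3, 158.5])), (0.26, array([263.6, 168.1]))]
holder_hole [(0.63, array([237.1, 211.2]))]
expected tip [233.96997734 204.09711619] grip [233.58480195 159.50549964]
```

View pics/lift.png

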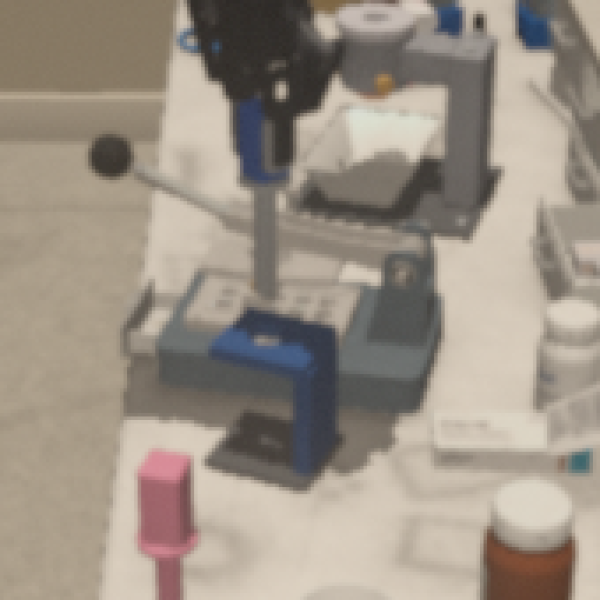

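The rod is held upright: its tip is at crop (267,297), side pixel (235.6,204), and the empty hole is at (235.4,216). Next, over the cup.

Emit:
move_arm(offset=[[-1.4,2.9,0],[-2.1,4.3,0],[-2.1,4.3,0],[-2.1,4.3,0],[-1.5,3.1,0]], twist=[[0,0,0],[0,0,0],[0,0,0],[0,0,0],[0,0,0]], grip=[0,0,0,0,0])

```text
time: 5.4
ee_pos: [0.5101, -0.3458, 0.2462]
tcp_rot: [-179.9, 0.1, 37.7]
wrist_force: [0.3, 0.7, -1.4]
opening: 0.0252
grasp_force: 59.7
```

Emit:
move_arm(offset=[[-0.8,1.6,0],[0,0,1.5],[0,0,2.5],[0,0,2],[0,0,0]], twist=[[0,0,0],[0,0,0],[0,0,0],[0,0,0],[0,0,0]], grip=[0,0,0,0,0])

```text
time: 5.9
ee_pos: [0.5125, -0.36, 0.1836]
tcp_rot: [-179.6, 0.1, 37.8]
wrist_force: [0.1, -0.7, -1.8]
opening: 0.0255
grasp_force: 59.6
```

Run:
```python
from h import *
d=delta((.514,-.361,.136))
p=viewer.camera('side')
o=bot.get_obs()['ee_pos']
print('expected tip',proj(p,o-[0,0,.1216]),'grip',proj(p,o-[0,0,.006]))
for t in ('rod','rod_grip','wax_top'):
    print(t,[(round(x['p'],2),np.round(x['position'],1)) for x in finder.pinpoint(p,t)[:3]])
cv2.imwrite('pics/cup.png',cv2.resize(p['color'][210:340,190:320,::-1],(520,520),interpolation=3))
```

```text
t 5.9 tcp [ 0.5125 -0.36    0.1836] rot [-1.796e+02  1.200e-01  3.780e+01] F [ 0.12 -0.67 -1.82] open 0.0255 gf 59.6 q [-35.  15.  14.  89.   0. 107.]
tool offset cm [0.06 0.21 4.76]
expected tip [256.9950211 286.342686 ] grip [257.9361953  238.24228844]
rod [(0.73, array([257.7, 282.9])), (0.58, array([209.4, 302.6]))]
rod_grip [(0.66, array([259.1, 239.2])), (0.66, array([206.5, 260. ]))]
wax_top [(0.71, array([257.6, 304.8]))]
```

View pics/cup.png

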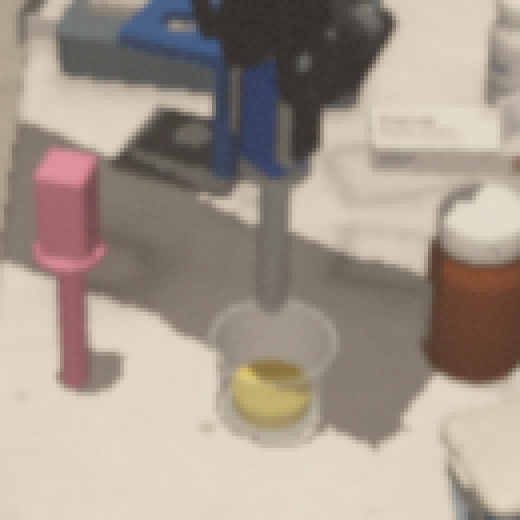

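The tip is at crop (272,308), side pixel (258,287), centred over the cup with the wax below at (258,305). I'll go down.

Emit:
move_arm(offset=[[0.1,0.2,1.5],[0,0,1.5],[0,0,1],[0,0,0.4],[0,0,0]], twist=[[0,0,0],[0,0,0],[0,0,0],[0,0,0],[0,0,0]], grip=[0,0,0,0,0])

```text
time: 6.6
ee_pos: [0.5156, -0.3616, 0.1432]
tcp_rot: [-179.9, 0.0, 37.8]
wrist_force: [0.2, -0.1, -1.0]
opening: 0.0255
grasp_force: 59.8
```

Emit:
move_arm(offset=[[0,0,0.1],[0,0,0.1],[0,0,0],[0,0,0],[0,0,0]], twist=[[0,0,0],[0,0,0],[0,0,0],[0,0,0],[0,0,0]], grip=[0,0,0,0,0])

```text
time: 7.1
ee_pos: [0.5161, -0.3619, 0.1425]
tcp_rot: [180.0, -0.0, 37.8]
wrist_force: [-0.0, -0.1, -2.3]
opening: 0.0253
grasp_force: 59.8
```

Emit:
move_arm(offset=[[0,0,0.2],[0,0,0.2],[0,0,0],[0,0,0],[0,0,0]], twist=[[0,0,0],[0,0,0],[0,0,0],[0,0,0],[0,0,0]], grip=[0,0,0,0,0])

```text
time: 7.6
ee_pos: [0.516, -0.3619, 0.1383]
tcp_rot: [-180.0, -0.0, 37.8]
wrist_force: [0.1, 0.7, -1.8]
opening: 0.0254
grasp_force: 59.8
```

Emit:
move_arm(offset=[[0,0,0.2],[0,0,0],[0,0,0],[0,0,0],[0,0,0]], twist=[[0,0,0],[0,0,0],[0,0,0],[0,0,0],[0,0,0]], grip=[0,0,0,0,0])

```text
time: 8.1
ee_pos: [0.5161, -0.362, 0.1366]
tcp_rot: [180.0, -0.0, 37.8]
wrist_force: [0.5, -0.6, 2.8]
opening: 0.0252
grasp_force: 60.3
```

Contact at 4.5 N. I'll lift high and carry the rod to the stand.

Emit:
move_arm(offset=[[0,0,-2],[0,0,-4],[0,0,-4.5],[0,0,-4.5],[0,0,-4]], twist=[[0,0,0],[0,0,0],[0,0,0],[0,0,0],[0,0,0]], grip=[0,0,0,0,0])

```text
time: 8.6
ee_pos: [0.5157, -0.3616, 0.3282]
tcp_rot: [180.0, -0.0, 37.8]
wrist_force: [1.0, -0.6, -0.7]
opening: 0.0255
grasp_force: 59.7
```

Emit:
move_arm(offset=[[1.4,-1.5,0],[2.4,-2.6,0],[2.8,-3.1,0],[2.8,-3.1,0],[2.8,-3.1,0]], twist=[[0,0,0],[0,0,0],[0,0,0],[0,0,0],[0,0,0]], grip=[0,0,0,0,0])

```text
time: 9.1
ee_pos: [0.53, -0.1797, 0.3258]
tcp_rot: [-180.0, 0.0, 37.8]
wrist_force: [0.5, 1.2, -1.4]
opening: 0.0254
grasp_force: 59.8
```

Emit:
move_arm(offset=[[2.8,-3.1,0],[2.8,-3.1,0],[2.8,-3.1,0],[2.8,-3.1,0],[2.8,-3.1,0]], twist=[[0,0,0],[0,0,0],[0,0,0],[0,0,0],[0,0,0]], grip=[0,0,0,0,0])

```text
time: 9.6
ee_pos: [0.5456, 0.0288, 0.326]
tcp_rot: [-180.0, 0.0, 37.8]
wrist_force: [1.1, -1.0, -1.0]
opening: 0.0256
grasp_force: 59.8
```

Emit:
move_arm(offset=[[2.8,-3.1,0],[2.8,-3.1,0],[2.8,-3.1,0],[2.8,-3.1,0],[2,-2.2,0]], twist=[[0,0,0],[0,0,0],[0,0,0],[0,0,0],[0,0,0]], grip=[0,0,0,0,0])

```text
time: 10.1
ee_pos: [0.5604, 0.2259, 0.3255]
tcp_rot: [-180.0, 0.1, 37.9]
wrist_force: [0.2, -0.2, -0.9]
opening: 0.0252
grasp_force: 59.8
```

Run:
```python
from h import *
d=delta((.567,.287,.326))
```

```text
t 10.1 tcp [0.5604 0.2259 0.3255] rot [-1.7997e+02  5.0000e-02  3.7880e+01] F [ 0.18 -0.22 -0.85] open 0.0252 gf 59.8 q [ 22.  16.  30. 105.   0. 164.]
tool offset cm [ 4.28 -4.42 -0.05]
```

Emit:
move_arm(offset=[[2.1,-2.2,0],[2.2,-2.2,0.5],[0,0,1.2],[0,0,0],[0,0,0]], twist=[[0,0,0],[0,0,0],[0,0,0],[0,0,0],[0,0,0]], grip=[0,0,0,0,0])

```text
time: 10.6
ee_pos: [0.5675, 0.2842, 0.309]
tcp_rot: [-180.0, 0.1, 37.8]
wrist_force: [1.5, -0.1, -1.9]
opening: 0.0259
grasp_force: 59.8
```

Run:
```python
from h import *
np.set_printoptions(precision=4,suppress=True)
d=delta((.567,.287,.326))
o=bot.get_obs()['ee_pos']
for n in('side','top'):
    p=viewer.camera(n); C=cloud(p)
    print(n,'exp tip',proj(p,o-[0,0,.1216]),'collar',proj(p,o-[0,0,.034]),'bore',proj(p,(.567,.287,.172)))
    for t in ('rod','rod_grip','bore_mouth'):
        print(t,[(round(x['p'],2),np.round(x['position'],1)) for x in finder.pinpoint(p,t)[:3]])
    m=(p['depth']>0)&(np.hypot(C[...,0]-.567,C[...,1]-.287)<.06)&(C[...,2]>.162)&(C[...,2]<.182)
    X=C[m]; c,r=cv2.minEnclosingCircle((X[:,:2]*1000).astype(np.float32)); print('cap',len(X),c,r)
    if n=='side':
        cv2.imwrite('pics/bore.png',cv2.resize(p['color'][75:175,215:315,::-1],(600,600),interpolation=3))
```

```text
t 10.6 tcp [0.5675 0.2842 0.309 ] rot [-179.99    0.07   37.8 ] F [ 1.55 -0.13 -1.9 ] open 0.0259 gf 59.8 q [ 27.  20.  34. 104.  -0. 169.]
tool offset cm [ 0.13 -0.25 -1.7 ]
side exp tip [265.6911 119.9518] collar [266.384   92.5093] bore [265.3627 124.3208]
rod [(0.65, array([209.9, 302.4])), (0.5, array([266.3, 119.6]))]
rod_grip [(0.69, array([205.8, 259.9])), (0.57, array([268.5,  83.2]))]
bore_mouth [(0.75, array([266.1, 127.2]))]
cap 193 (570.7459716796875, 287.67315673828125) 38.54084014892578
top exp tip [140.9075 184.1787] collar [128.5876 177.9554] bore [141.7461 185.3628]
rod [(0.64, array([370.4, 241.6])), (0.63, array([138.4, 183.7]))]
rod_grip [(0.74, array([378.9, 241.2])), (0.53, array([120.2, 177.2]))]
bore_mouth [(0.74, array([299.7, 225.7])), (0.58, array([137.4, 187.4]))]
cap 461 (566.3314208984375, 287.9142150878906) 36.276580810546875
```

View pics/bore.png

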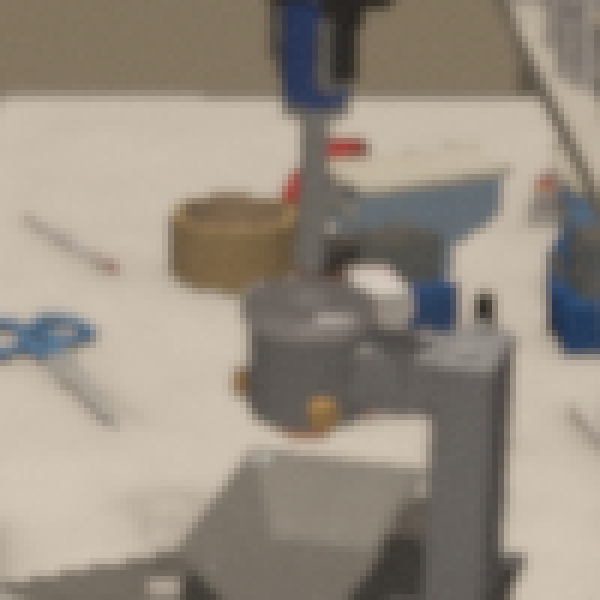

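The tip at crop (312,275), side pixel (267,121), lies over the cap centre at about (266.5,124). Relative fits put the target TCP at (0.5675,0.2858). I'll nudge there and insert carefully.

Emit:
move_arm(offset=[[0.1,-0.1,0.6],[0,0,0.6],[0,0,0.4],[0,0,0.4],[0,0,0]], twist=[[0,0,0],[0,0,0],[0,0,0],[0,0,0],[0,0,0]], grip=[0,0,0,0,0], force=90)

```text
time: 11.5
ee_pos: [0.5676, 0.2858, 0.2884]
tcp_rot: [-180.0, 0.1, 37.8]
wrist_force: [0.0, 0.3, -1.2]
opening: 0.0253
grasp_force: 90.0
```

Emit:
move_arm(offset=[[0,0,0.3],[0,0,0.3],[0,0,0.3],[0,0,0.3],[0,0,0]], twist=[[0,0,0],[0,0,0],[0,0,0],[0,0,0],[0,0,0]], grip=[0,0,0,0,0])

```text
time: 12.0
ee_pos: [0.568, 0.2859, 0.2779]
tcp_rot: [180.0, -0.1, 37.8]
wrist_force: [0.3, -0.7, 2.7]
opening: 0.0253
grasp_force: 91.1
```

Emit:
move_arm(offset=[[0,0,0.4],[0,0,0.5],[0,0,0.5],[0,0,0.5],[0,0,0]], twist=[[0,0,0],[0,0,0],[0,0,0],[0,0,0],[0,0,0]], grip=[0,0,0,0,0])

```text
time: 12.5
ee_pos: [0.568, 0.2859, 0.259]
tcp_rot: [180.0, -0.1, 37.8]
wrist_force: [0.6, -0.3, 2.8]
opening: 0.0248
grasp_force: 91.3
```

Emit:
move_arm(offset=[[0,0,0.5],[0,0,0.5],[0,0,0.5],[0,0,0.5],[0,0,0]], twist=[[0,0,0],[0,0,0],[0,0,0],[0,0,0],[0,0,0]], grip=[0,0,0,0,0])

```text
time: 13.0
ee_pos: [0.5677, 0.2858, 0.2379]
tcp_rot: [-180.0, 0.0, 37.8]
wrist_force: [-0.1, 0.1, -2.4]
opening: 0.0249
grasp_force: 90.5
```

Emit:
move_arm(offset=[[0,0,0.5],[0,0,0.5],[0,0,0.4],[0,0,0],[0,0,0]], twist=[[0,0,0],[0,0,0],[0,0,0],[0,0,0],[0,0,0]], grip=[0,0,0,0,0])

```text
time: 13.5
ee_pos: [0.5678, 0.2858, 0.2241]
tcp_rot: [-180.0, 0.0, 37.8]
wrist_force: [-0.7, -0.3, -1.3]
opening: 0.0252
grasp_force: 90.5
```

Run:
```python
from h import *
delta((.4679,-.1378,.25))
p=viewer.camera('side')
cv2.imwrite('pics/drop.png',cv2.resize(p['color'][95:215,200:320,::-1],(480,480),interpolation=3))
```

```text
t 13.5 tcp [0.5678 0.2858 0.2241] rot [-1.7999e+02  2.0000e-02  3.7800e+01] F [-0.72 -0.26 -1.34] open 0.0252 gf 90.5 q [ 27.  17.  20.  94.   0. 169.]
tool offset cm [-33.86  27.35  -2.58]
```

View pics/drop.png

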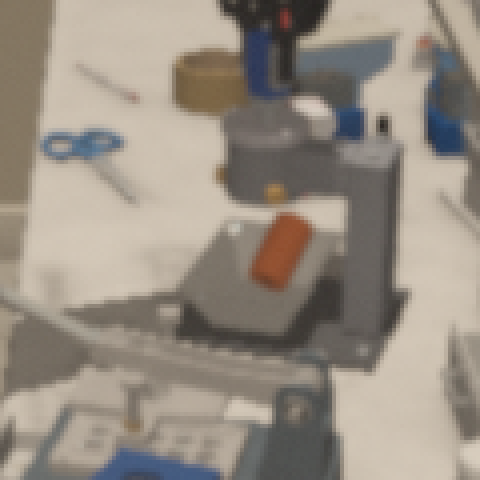

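The orange core lies in the tray at crop (282,250), side pixel (270,157), clear of the hub. I'll withdraw and return to the holder.

Emit:
move_arm(offset=[[0,0,-1],[0,0,-2],[0,0,-2.5],[0,0,-2.5],[0,0,-2.2]], twist=[[0,0,0],[0,0,0],[0,0,0],[0,0,0],[0,0,0]], grip=[0,0,0,0,0])

```text
time: 14.05
ee_pos: [0.5677, 0.2858, 0.3288]
tcp_rot: [180.0, -0.1, 37.8]
wrist_force: [-0.4, 0.1, -1.4]
opening: 0.0253
grasp_force: 90.4
```

Emit:
move_arm(offset=[[-1.6,1.3,0],[-3.2,2.6,0],[-3.2,2.6,0],[-3.2,2.6,0],[-3.2,2.6,0]], twist=[[0,0,0],[0,0,0],[0,0,0],[0,0,0],[0,0,0]], grip=[0,0,0,0,0])

```text
time: 14.55
ee_pos: [0.5252, 0.1038, 0.3275]
tcp_rot: [180.0, -0.1, 37.8]
wrist_force: [0.1, 0.2, -1.3]
opening: 0.0251
grasp_force: 90.3
```

Emit:
move_arm(offset=[[-3.2,2.6,0],[-3.2,2.6,0],[-3.2,2.6,0],[-3.2,2.6,0],[-3.2,2.6,0]], twist=[[0,0,0],[0,0,0],[0,0,0],[0,0,0],[0,0,0]], grip=[0,0,0,0,0])

```text
time: 15.05
ee_pos: [0.4784, -0.0971, 0.3277]
tcp_rot: [179.9, -0.1, 37.8]
wrist_force: [1.4, -0.4, -1.0]
opening: 0.0251
grasp_force: 90.3
```

Run:
```python
from h import *
delta((.4679,-.1378,.24))
```

```text
t 15.05 tcp [ 0.4784 -0.0971  0.3277] rot [ 1.7992e+02 -7.0000e-02  3.7810e+01] F [ 1.37 -0.45 -0.97] open 0.0251 gf 90.3 q [-11.  -1.  12. 103.  -0. 131.]
tool offset cm [-3.34  2.56  8.76]
```

Emit:
move_arm(offset=[[-2,1.5,1],[-1,0.8,2.5],[0,0,2.5],[0,0,1.5],[0,0,0]], twist=[[0,0,0],[0,0,0],[0,0,0],[0,0,0],[0,0,0]], grip=[0,0,0,0,0])

```text
time: 15.55
ee_pos: [0.4688, -0.1322, 0.2504]
tcp_rot: [-179.9, 0.1, 37.8]
wrist_force: [-0.0, -0.9, -1.2]
opening: 0.0249
grasp_force: 90.2
```

Run:
```python
from h import *
delta((.4679,-.1378,.225))
p=viewer.camera('side'); C=cloud(p)
m=(p['depth']>0)&(np.hypot(C[...,0]-.57,C[...,1]-.285)<.12)&(p['color'][...,0]>130)&(p['color'][...,1]<110)&(p['color'][...,2]<80)&(C[...,2]<.1)
print('core pts',m.sum(),C[m].mean(0),C[m].max(0),C[m].min(0))
```

```text
t 15.55 tcp [ 0.4688 -0.1322  0.2504] rot [-1.799e+02  7.000e-02  3.778e+01] F [-0.04 -0.92 -1.2 ] open 0.0249 gf 90.2 q [-16.  -4.   1.  95.   0. 126.]
tool offset cm [-0.41  0.39  2.54]
core pts 109 [0.590663   0.31261034 0.04993166] [0.60771209 0.33795368 0.0693576 ] [0.56637044 0.28936469 0.0245532 ]
```

Emit:
move_arm(offset=[[-0.4,0.4,0.5],[0,0,0.8],[0,0,0.4],[0,0,0],[0,0,0]], twist=[[0,0,0],[0,0,0],[0,0,0],[0,0,0],[0,0,0]], grip=[0,0,0,0,0])

```text
time: 16.1
ee_pos: [0.4687, -0.1377, 0.2344]
tcp_rot: [-180.0, -0.0, 37.8]
wrist_force: [-0.1, 0.3, -1.2]
opening: 0.0252
grasp_force: 90.2
```

Run:
```python
from h import *
delta((.4679,-.1378,.205))
p=viewer.camera('side')
cv2.imwrite('pics/hang.png',cv2.resize(p['color'][150:270,180:300,::-1],(480,480),interpolation=3))
```

```text
t 16.1 tcp [ 0.4687 -0.1377  0.2344] rot [-180.     -0.     37.81] F [-0.13  0.29 -1.23] open 0.0252 gf 90.2 q [-16.  -4.  -1.  93.   0. 126.]
tool offset cm [-0.07 -0.04  2.94]
```

View pics/hang.png

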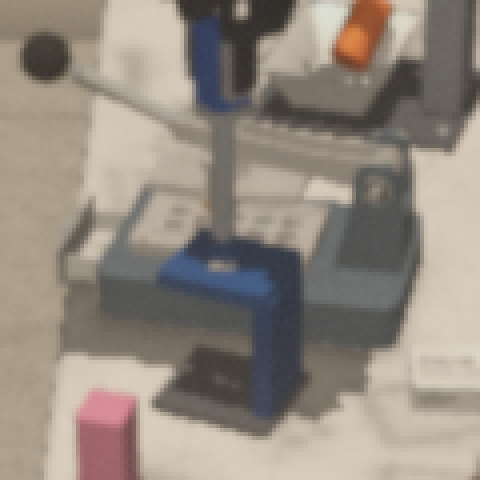

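The tip at crop (224,238) is lined up over the hole at (223,265), and the core still lies in the tray at the top of the crop. I'll lower it into the hole.

Emit:
move_arm(offset=[[-0.1,0,0.6],[0,0,0.8],[0,0,0.8],[0,0,0.8],[0,0,0]], twist=[[0,0,0],[0,0,0],[0,0,0],[0,0,0],[0,0,0]], grip=[0,0,0,0,0])

```text
time: 16.65
ee_pos: [0.4674, -0.1382, 0.2027]
tcp_rot: [-179.9, 0.1, 37.8]
wrist_force: [0.9, -0.4, -2.0]
opening: 0.0252
grasp_force: 90.2
```

Tip 17 mm inside the hole, no contact force. Continuing down.

Emit:
move_arm(offset=[[0,0,1],[0,0,1.5],[0,0,1.5],[0,0,1.2],[0,0,0.6]], twist=[[0,0,0],[0,0,0],[0,0,0],[0,0,0],[0,0,0]], grip=[0,0,0,0,0])

```text
time: 17.15
ee_pos: [0.4673, -0.1382, 0.1443]
tcp_rot: [-179.9, 0.1, 37.8]
wrist_force: [0.6, -0.3, -2.0]
opening: 0.0251
grasp_force: 90.2
```

Emit:
move_arm(offset=[[0,0,0.3],[0,0,0.2],[0,0,0.2],[0,0,0.1],[0,0,0]], twist=[[0,0,0],[0,0,0],[0,0,0],[0,0,0],[0,0,0]], grip=[0,0,0,0,0])

```text
time: 17.65
ee_pos: [0.468, -0.1384, 0.1384]
tcp_rot: [180.0, -0.0, 37.8]
wrist_force: [0.2, -0.2, -2.0]
opening: 0.025
grasp_force: 90.2
```

Emit:
move_arm(offset=[[0,0,0.15],[0,0,0.15],[0,0,0.05],[0,0,0],[0,0,0]], twist=[[0,0,0],[0,0,0],[0,0,0],[0,0,0],[0,0,0]], grip=[0,0,0,0,0])

```text
time: 18.15
ee_pos: [0.4679, -0.1384, 0.1348]
tcp_rot: [180.0, 0.0, 37.8]
wrist_force: [-0.1, -0.5, -1.7]
opening: 0.0249
grasp_force: 90.6
```

Emit:
move_arm(offset=[[0,0,0.1],[0,0,0],[0,0,0],[0,0,0],[0,0,0]], twist=[[0,0,0],[0,0,0],[0,0,0],[0,0,0],[0,0,0]], grip=[0,0,0,0,0])

```text
time: 18.65
ee_pos: [0.468, -0.1384, 0.1347]
tcp_rot: [180.0, -0.0, 37.8]
wrist_force: [-2.3, 1.4, 6.4]
opening: 0.0252
grasp_force: 91.3
```

Emit:
move_arm(offset=[[0,0,0],[0,0,0],[0,0,0],[0,0,0],[0,0,0]], twist=[[0,0,0],[0,0,0],[0,0,0],[0,0,0],[0,0,0]], grip=[0.35,0.5,0.7,0.9,1])

```text
time: 19.15
ee_pos: [0.4679, -0.1384, 0.1337]
tcp_rot: [-180.0, 0.0, 37.8]
wrist_force: [-0.2, 0.1, -0.9]
opening: 0.0833
grasp_force: 0.0
```

Emit:
move_arm(offset=[[0,0,0],[0,0,-1],[0,0,-3],[0,0,-4],[0,0,-4]], twist=[[0,0,0],[0,0,0],[0,0,0],[0,0,0],[0,0,0]], grip=[1,1,1,1,1])

```text
time: 19.65
ee_pos: [0.4676, -0.1383, 0.2558]
tcp_rot: [180.0, 0.0, 37.8]
wrist_force: [1.0, -0.4, 0.2]
opening: 0.0853
grasp_force: 0.0
```

Run:
```python
from h import *
delta((.4679,-.1378,.3))
p=viewer.camera('side')
cv2.imwrite('pics/end.png',cv2.resize(p['color'][110:330,170:390,::-1],(600,600),interpolation=3))
```

```text
t 19.65 tcp [ 0.4676 -0.1383  0.2558] rot [180.    0.   37.8] F [ 0.96 -0.41  0.2 ] open 0.0853 gf 0.0 q [-16.  -4.   2.  95.  -0. 126.]
tool offset cm [ 0.06 -0.02 -4.42]
```

View pics/end.png

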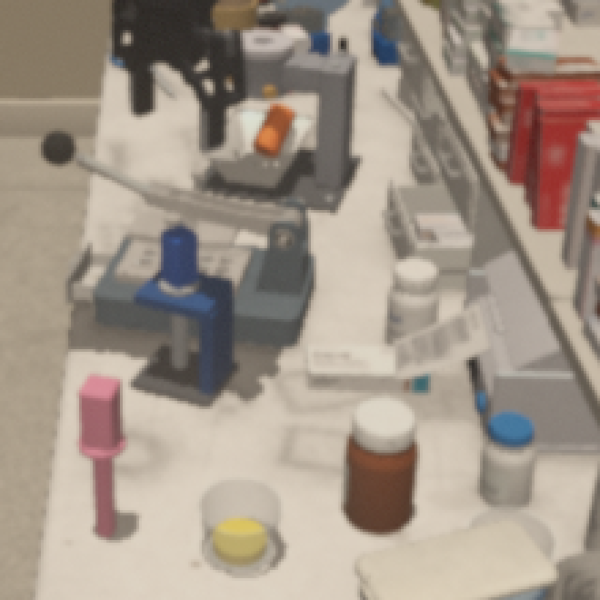

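The rod hangs upright in the holder at crop (180,270), the core is in the tray at (275,130), and the cup (240,525) and bottle (382,465) are standing. The gripper is clear, so I'll hand in.

```bash
python3 -c "
from h import *
print(bot.job_done())"
```

```text
the job is handed in; nothing more can be done
None
```

The rod touched the wax and pushed the core out into the tray, it now hangs back in its holder, the cup and bottle are still standing, and I have handed the job in (about 20 s of the 58 s used); no verdict came back.

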